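# Tare the crucible on the bench balance

## Robot

A 6-joint arm with a two-finger parallel gripper is mounted at the origin on a cart in front of the work surface, level with it; the furniture and walls round the work are solid. World frame = base frame: x ahead of the robot, y to its left, z up, the work surface at z = 0. Lengths are in mm, angles in rad, forces in N, time in s.
With the tool pointing down it reaches from about 300 to 775 mm from the base axis. Payload 14.6 kg.
Tool frame: the origin (TCP) lies at the very end of the fingers, on their centre line; the grasp point (between the pads) lies 19 mm behind it (manip.grip_point_offset is the distance from the TCP to the grasp point, in mm); z points along the fingers, y is the line along which they close (so a half turn about z gives the same grasp; the last joint's range is limited). The gripper opens to 94 mm and grips with 3 to 60 N. Pads are 16 mm wide; open, the fingers measure 119 mm over their backs; the gripper's body (75 mm by 177 mm) begins 78 mm behind the grasp point.
Start: joints at [-1.353, 0.3, 1.521, -0, 1.321, -0.067], TCP at [154.524, -527.837, 205.446] pointing down, gripper open.
Joint ranges: [-3.03, 3.03], [-0.79, 2.21], [0.23, 2.52], [-1.04, 4.18], [0, 3.07], [-2.55, 2.55]. Speed limits (rad/s): [2.22, 2.22, 2.57, 3.14, 3.14, 3.14].

## Interface

Orientations are given as [roll, pitch, yaw] about the fixed x, y, z axes, in that order (R = Rz(yaw) Ry(pitch) Rx(roll)).
In Python, from cell import telemetry, eyes, manip gives the robot as it stands.
- The arm moves only by the tool play_rows, never from a script. Its arguments are lists of equal length, an entry for each row: "translation": the shift along the world's x, y, z in m, a list of three; "yaw": the turn about the world's z in rad. A call has 1 to 12 rows; each row is the pose to reach, as a shift and turn from the pose commanded when the call began; what a row does not reach only later rows make up. A row lasts 1/8 s, in which the tool goes at most 62.5 mm and 10.7 degrees, less where a joint would pass 70% of its speed; a pose out of reach is approached as far as the arm can. A call with a gripper value outside its range is refused whole. "hand" is the opening, from 0 (shut) to 1 (fully open), set as the call begins (left out, the last holds). The fingers move at their own pace and stop on an object; "force" is the grip in N (left out, the last holds). Time passes only in rows, so rows that repeat a pose let the fingers close. It gives the time, the measured TCP pose, the force, the opening and the grip force at its end, in the units of the state.
- telemetry.read_state(): the state, without advancing time (a new reading comes with each control period).
- eyes.camera(name): name is "scene" or "top"; returns a dict with "pixels" (420x560x3 uint8, red, green, blue), "fx", "fy", "cx", "cy" (pixels), "cam_to_world" (4x4, takes a point from camera to world coordinates). Camera axes: x right, y up, looking along -z (the intrinsics and any distortion apply to the point x, -y, -z); pixel columns grow to the right and rows downward; lengths in mm; the calibration is good to about 2 mm. A picture is of the moment at which its call begins. There is no depth.
- manip.sign_off(): hands the job in; it is judged then, once.
The state is a dict: "clock": time; "joints": joint angles; "qd": joint speeds; "effort": joint torques, N m; "eef_pos": TCP position; "eef_rot": TCP orientation; "wrist_force": force on the tool from outside, world axes, zero at the start; "moment": the same for the moment, N m; "finger_gap": finger opening in mm; "finger_force": force on a finger pad.
Only numpy, scipy, OpenCV 4.12 (cv2) and the standard library are available. Lean on these libraries where they do the work, as an engineer would, in place of code of your own. Each camera call takes 0.05 s, during which the arm holds its last target. There are 200 camera calls.

## Task

Stand the small empty crucible upright in the middle of the balance's round pan and let go of it. Then tare the balance: with closed fingers press the wide oblong key on its front panel straight down, firmly but without forcing it (about 6 N is right), hold it about half a second and come away. Do not press the two round keys, and leave the crucible standing on the pan.

Things in the scene. Friction and masses are not known exactly. Their poses are not given: they have to be found in the camera images.
- crucible_mid (a point): Centre (half-way up, 18 mm above its foot) of the empty cream ceramic crucible: a small open cup, 34 mm across at the rim, 22 mm at the foot, 36 mm tall, about 30 g, loose on the worktop left of the balance; z up. Take it from above across its outer walls. A clear beaker (50 mm across, 56 mm tall) and a capped vial (30 mm across, 76 mm tall) stand near it, in any order.
- pan_top (a point): Centre of the top face of the balance's round flat steel pan, 124 mm across, 75 mm above the worktop. The balance is a low white bench instrument, 250 mm deep, 200 mm wide, fixed, turned a little; keypad and display at its front (towards the robot), pan at the back. Axes of the balance: x from keypad to pan, y left, z up. A 250 mm tall instrument stands to its right, beyond y = -0.35 m.
- tare_key: Tare key: the only oblong key, white, 46 mm wide (its y) by 26 mm deep (x), at the right end of the front key row. Origin: centre of its top face, 50 mm above the worktop, 5 mm proud of the panel; axes as the balance's, pressed along -z. A membrane key: 1.5 mm travel, 5.5 N fully down, then a hard stop. Registers when fingers push with 4 N or more for 0.2 s; over 40 N damages it.
- round_keys: The two round keys (on/off, mode), 26 mm across, at the left and middle of the same row, same height and colour as the tare key; rigid, not to be pressed. Origin midway between them at the height of their tops; they lie 27 mm either side of it along its y. The nearer one's centre is 67 mm from the tare key's centre.
Mind the look-alikes: they are no part of the job. Leave any black or orange look-alike of the part that bears crucible_mid alone.

How it is judged (in metres and radians):
On the way, in this order (a step that is already met when the one before it is completed fails the run):
1. the crucible stands upright in the middle of the pan, let go (horizontal distance between crucible_mid and pan_top below 0.03 m and z of crucible_mid in the frame of pan_top between 0.013 and 0.023 m and angle between crucible_mid's own z axis and vertical below 0.17 rad and distance between the grasp point and crucible_mid above 0.05 m), for 0.2 s.
2. with the crucible on the pan, the fingers press the oblong tare key with at least 4 N for 0.2 s (contact force between the fingers and tare_key above 4 N and horizontal distance between crucible_mid and pan_top below 0.03 m and angle between crucible_mid's own z axis and vertical below 0.17 rad), for 0.2 s.
At the end, for the whole second after the job is handed in: The tare key has been pressed and is free again, and the crucible stands upright (within 10 degrees) on the pan, its centre within 30 mm of the pan's centre (horizontal distance between crucible_mid and pan_top below 0.03 m and z of crucible_mid in the frame of pan_top between 0.013 and 0.023 m and angle between crucible_mid's own z axis and vertical below 0.17 rad and contact force between anything else and tare_key below 0.5 N); the robot touches nothing.
It fails at once if a round key is pressed (more than 3 N) (contact force between anything else and round_keys above 3 N).
It fails at once if the tare key is forced (more than 40 N) (contact force between anything else and tare_key above 40 N).
It also fails if it takes over 58 s, if anything falls off the work surface, if the arm or the gripper's body presses on something with over 40 N, if the wrist force passes 120 N, or if a joint passes its speed limit or range.

## Working session

There is one attempt and no reset: what is moved stays moved. The work goes in short steps, Python scripts to look and compute and a tool call to move; the robot and the scene stay as the last step left them, time stands still between calls to the robot, and variables do not carry over. Pictures are saved under pics/ and viewed, at most 10 in all, crops included, and the job is handed in when it is done.

Besides the shell and the picture viewer there is one more tool, called by a JSON object that holds its "method" and its "body", one argument or row to a line. play_rows: Moves the arm, as the interface text tells. Its arguments: {"type":"object","properties":{"translation":{"type":"array","items":{"type":"array","items":{"type":"number"}}},"yaw":{"type":"array","items":{"type":"number"}},"hand":{"type":"number"},"force":{"type":"number"}},"required":["translation","yaw"]}

```bash
mkdir -p pics; cat > h.py <<'E'
import numpy as np, cv2
from cell import telemetry, eyes, manip
def grab(n):
    c=eyes.camera(n); return c
def save(c,f,box=None,s=1):
    im=c["pixels"][:,:,::-1]
    if box: im=im[box[1]:box[3],box[0]:box[2]]
    cv2.imwrite("pics/"+f,cv2.resize(im,None,fx=s,fy=s,interpolation=cv2.INTER_CUBIC))
def p2w(c,u,v,z):
    T=np.array(c["cam_to_world"]); K=np.array([[c["fx"],0,c["cx"]],[0,c["fy"],c["cy"]],[0,0,1.]])
    d=np.zeros(5) if c.get("dist") is None else np.array(c["dist"],float)
    x,y=cv2.undistortPoints(np.array([[[u,v]]],float),K,d)[0,0]
    r=T[:3,:3]@np.array([x,-y,-1]); o=T[:3,3]
    return o+r*(z-o[2])/r[2]
E
python3 - <<'E'
from h import *
for n in("scene","top"):
    c=grab(n); save(c,n+"0.png",s=1.4)
    print(n,{k:(v if k!="pixels" else 0) for k,v in c.items()})
print(telemetry.read_state())
E
```

```text
scene {'pixels': 0, 'fx': 497.93499880911196, 'fy': 497.93499880911196, 'cx': 279.4993268110824, 'cy': 210.79254102999923, 'cam_to_world': array([[-5.39175811e-01,  4.53726427e-01, -7.09522216e-01,
        -1.27290658e+02],
       [-8.41869861e-01, -2.67022167e-01,  4.68992857e-01,
         4.86268680e+02],
       [ 2.33362932e-02,  8.50194973e-01,  5.25950497e-01,
         5.90257804e+02],
       [ 0.00000000e+00,  0.00000000e+00,  0.00000000e+00,
         1.00000000e+00]])}
top {'pixels': 0, 'fx': 463.06705429603886, 'fy': 463.06705429603886, 'cx': 284.07020694713185, 'cy': 210.51691664650613, 'cam_to_world': array([[-3.31651608e-03,  9.81003499e-01, -1.93961687e-01,
         3.54269503e+02],
       [-9.99900556e-01, -5.91187051e-03, -1.28034532e-02,
         2.91099181e+01],
       [-1.37069087e-02,  1.93899936e-01,  9.80925550e-01,
         1.03379891e+03],
       [ 0.00000000e+00,  0.00000000e+00,  0.00000000e+00,
         1.00000000e+00]])}
{'clock': 0.1, 'joints': array([-1.35262545e+00,  3.00390784e-01,  1.52150411e+00,  3.42225083e-05,
        1.32070162e+00, -6.66032390e-02]), 'qd': array([ 0.00056264, -0.00079996, -0.00220635, -0.0006246 , -0.00185947,
       -0.00096593]), 'effort': array([ 1.83125398e-03, -5.32637000e+01, -3.53281510e+01,  7.09882937e-02,
        2.34444276e-02, -4.46721367e-05]), 'eef_pos': array([ 154.47172605, -527.62322476,  204.96294818]), 'eef_rot': array([-3.14059323e+00, -9.98865630e-05,  2.84765578e-01]), 'wrist_force': array([ 0.01354243, -0.0173335 , -0.39444417]), 'moment': array([ 0.01422168, -0.0161609 ,  0.03874419]), 'finger_force': 0.0, 'finger_gap': 93.95534926048346}
```

View pics/scene0.png

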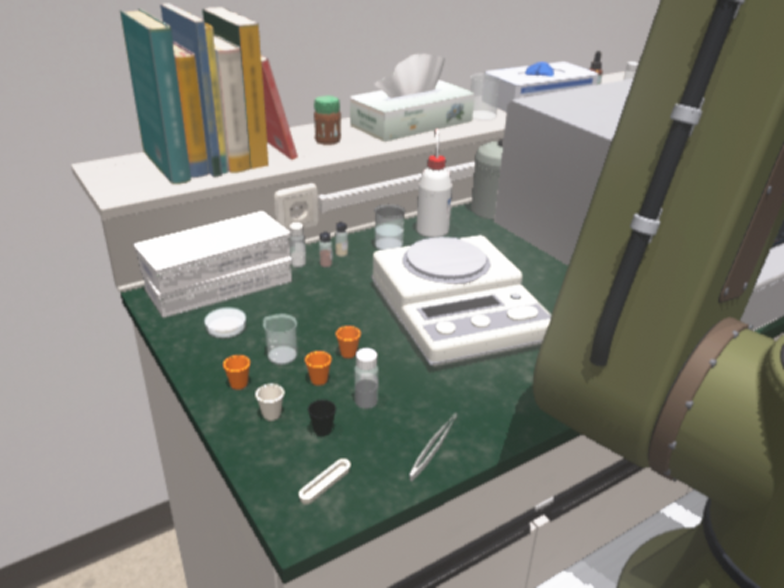

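View pics/top0.png

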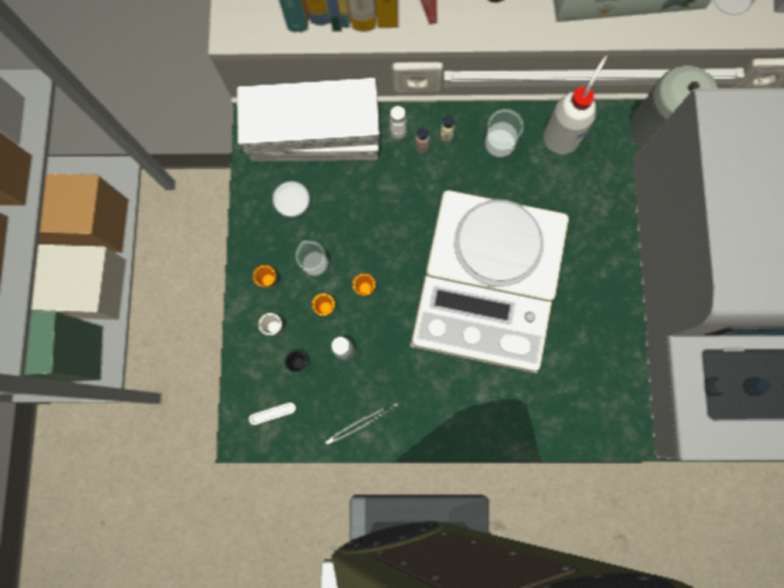

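The top view (shown at 1.4×) shows these candidates: cream cup (270,324), orange cups (264,276), (323,304) and (364,285), black cup (297,361), vial cap (342,347), beaker (312,258), white dish (291,199). The cream cup is the crucible; it appears at (270,402) in the scene view. The pan is at (499,242) in the top view, the round keys at (437,328) and (472,335), and the tare key at (515,344).

```bash
cat > m.py <<'E'
from h import *
t=grab("top"); s=grab("scene")
a=cv2.resize(t["pixels"][180:280,150:290,::-1],None,fx=5.6,fy=5.6,interpolation=cv2.INTER_CUBIC)[:,:780]
cv2.imwrite("pics/cropA.png",a)
b=cv2.resize(t["pixels"][130:270,285:415,::-1],None,fx=4,fy=4,interpolation=cv2.INTER_CUBIC)
b2=cv2.resize(s["pixels"][265:305,175:210,::-1],None,fx=8,fy=8,interpolation=cv2.INTER_CUBIC)[:,:280]
H=np.zeros((560,800,3),np.uint8); H[:b.shape[0],:520]=b; H[:b2.shape[0],520:800]=b2
cv2.imwrite("pics/cropB.png",H)
f=lambda c,u,v,z:np.round(p2w(c,u/1.4,v/1.4,z),1)
print("cruc top",f(t,270,324,36),"scene rim",f(s,270,394,36))
print("pan",f(t,499,241,75),f(s,447,259,75))
for n,u,v in(("r1",437,328),("r2",472,335),("tare",515,344)):print(n,f(t,u,v,50))
for n,u,v in(("r1",446,327),("r2",481,321),("tare",523,313)):print(n,f(s,u,v,50))
for n,u,v,z in(("orange1",264,276,36),("or2",323,304,36),("black",297,361,36),("vial",342,346,76)):print(n,f(t,u,v,z))
E
python3 m.py
```

```text
cruc top [506.2 241.4  36. ] scene rim [502.2 243.8  36. ]
pan [ 626.7 -113.6   75. ] [ 613.3 -104.2   75. ]
r1 [496.5 -18.   50. ]
r2 [485.5 -71.2  50. ]
tare [ 471.4 -136.1   50. ]
r1 [493.  -15.4  50. ]
r2 [480.  -66.5  50. ]
tare [ 465.3 -131.4   50. ]
orange1 [583.  253.6  36. ]
or2 [537.5 159.3  36. ]
black [448.4 197.7  36. ]
vial [466.6 124.6  76. ]
```

View pics/cropA.png

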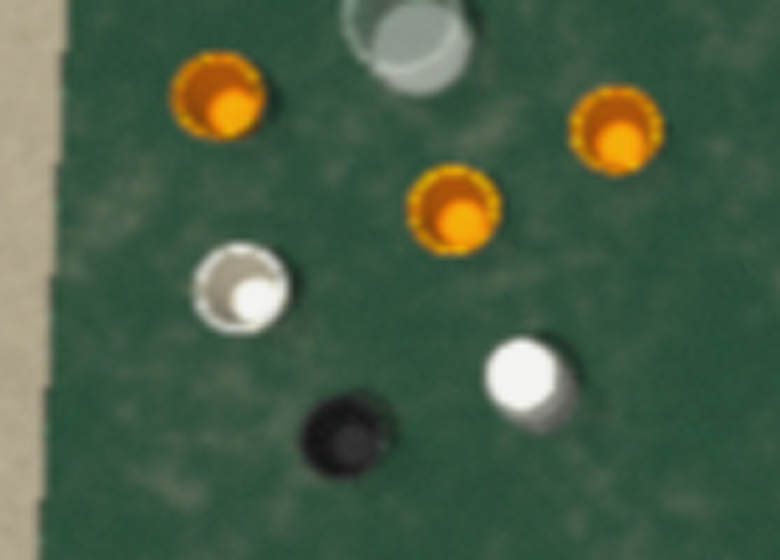

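View pics/cropB.png

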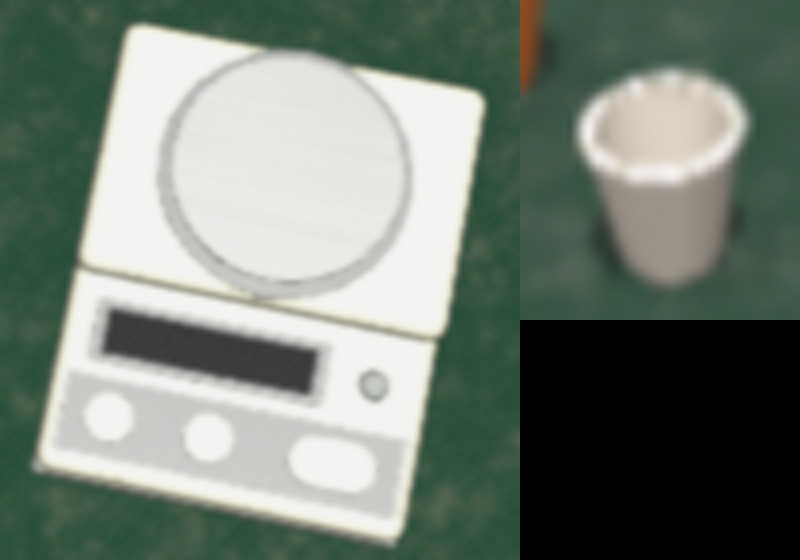

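The crop confirms the cream cup: upright at about (505,242), with free space along ±y. I'll move there by a way clear of the tall instrument.

{"method": "play_rows", "body": {
  "translation": [
    [0.004,0.05,0.01],
    [0.008,0.1,0.02],
    [0.012,0.15,0.02],
    [0.016,0.2,0.02],
    [0.037,0.247,0.02],
    [0.058,0.294,0.02],
    [0.079,0.341,0.02],
    [0.1,0.388,0.02],
    [0.121,0.435,0.02],
    [0.142,0.482,0.02],
    [0.165,0.528,0.02],
    [0.165,0.528,0.02]
  ],
  "yaw": [0,0,0,0,-0.04,-0.08,-0.12,-0.16,-0.2,-0.24,-0.285,-0.285],
  "hand": 0.7,
  "force": 12
}}

```text
clock: 1.7
eef_pos: [320.0, 2.7, 225.3]
eef_rot: [-3.141, 0.0, 0.005]
wrist_force: [-0.6, 0.1, -0.9]
finger_gap: 65.5
finger_force: 0.0
```

{"method": "play_rows", "body": {
  "translation": [
    [0.031,0.04,0],
    [0.062,0.08,0],
    [0.093,0.12,0],
    [0.124,0.16,0],
    [0.155,0.2,-0.02],
    [0.185,0.239,-0.05],
    [0.185,0.239,-0.1],
    [0.185,0.239,-0.125],
    [0.185,0.239,-0.125],
    [0.185,0.239,-0.125]
  ],
  "yaw": [0,0,0,0,0,0,0,0,0,0]
}}

```text
clock: 2.95
eef_pos: [505.4, 238.6, 101.9]
eef_rot: [-3.141, -0.002, -0.001]
wrist_force: [-0.4, -0.1, 0.4]
finger_gap: 65.6
finger_force: 0.0
```

```bash
python3 - <<'E'
from h import *
s=grab("scene");t=grab("top")
a=cv2.resize(s["pixels"][180:340,130:300,::-1],None,fx=3.4,fy=3.4)[:540,:400+178]
b=cv2.resize(t["pixels"][190:280,155:230,::-1],None,fx=2.9,fy=2.9)
H=np.zeros((560,800,3),np.uint8);H[:a.shape[0],:a.shape[1]]=a;H[:b.shape[0],580:580+b.shape[1]]=b[:,:220]
cv2.imwrite("pics/near.png",H)
# projected TCP
p=telemetry.read_state()["eef_pos"]
for c,n in((s,"s"),(t,"t")):
  for q in (p,[505,242,36]):
    T=np.array(c["cam_to_world"]);x=T[:3,:3].T@(np.array(q)-T[:3,3]);print(n,c["cx"]+c["fx"]*x[0]/-x[2],c["cy"]-c["fy"]*x[1]/-x[2])
E
```

```text
s 192.0559953846357 248.37184173684653
s 193.15547370099137 280.18740305119496
t 187.35546056374065 227.03140304406412
t 192.58089451113926 231.98801431028994
```

View pics/near.png

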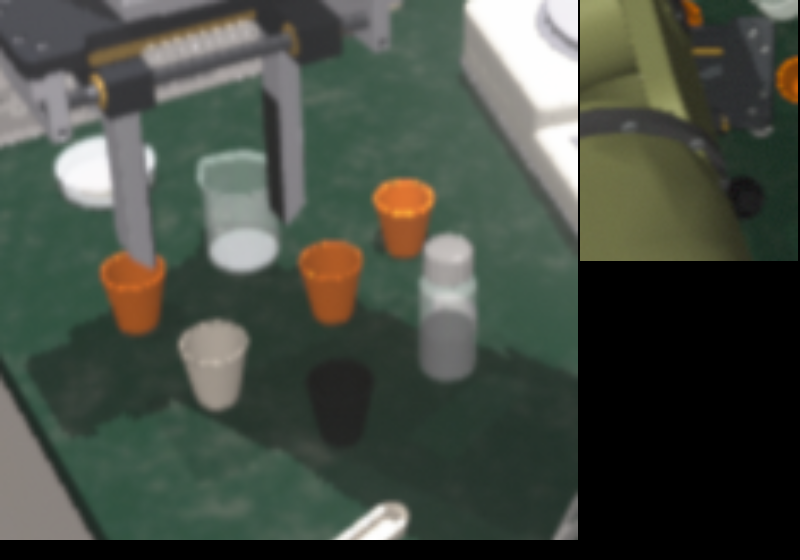

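The near view shows the cream cup's rim at crop pixel (214,342), where the estimate put it, with the two fingers on either side of it. Descending.

{"method": "play_rows", "body": {
  "translation": [
    [0,0.003,-0.03],
    [0,0.003,-0.06],
    [0,0.003,-0.08],
    [0,0.003,-0.089],
    [0,0.003,-0.089],
    [0,0.003,-0.089]
  ],
  "yaw": [0,0,0,0,0,0]
}}

```text
clock: 3.8
eef_pos: [505.1, 242.3, 12.6]
eef_rot: [-3.141, -0.002, -0.0]
wrist_force: [0.8, 0.4, -0.1]
finger_gap: 65.8
finger_force: 0.0
```

{"method": "play_rows", "body": {
  "translation": [
    [0,0,0],
    [0,0,0],
    [0,0,0],
    [0,0,0],
    [0,0,0],
    [0,0,0],
    [0,0,0],
    [0,0,0]
  ],
  "yaw": [0,0,0,0,0,0,0,0],
  "hand": 0.2,
  "force": 12
}}

```text
clock: 4.8
eef_pos: [504.5, 242.2, 11.5]
eef_rot: [-3.142, -0.0, -0.0]
wrist_force: [-0.8, 1.0, 0.8]
finger_gap: 31.8
finger_force: 12.0
```

{"method": "play_rows", "body": {
  "translation": [
    [0,0,0.01],
    [0,0,0.04],
    [0,0,0.08],
    [0,0,0.12],
    [0,0,0.14],
    [0,0,0.14]
  ],
  "yaw": [0,0,0,0,0,0]
}}

```text
clock: 5.55
eef_pos: [505.1, 242.4, 153.2]
eef_rot: [-3.14, -0.003, -0.0]
wrist_force: [0.3, 0.6, 0.2]
finger_gap: 31.9
finger_force: 12.0
```

{"method": "play_rows", "body": {
  "translation": [
    [0.005,-0.015,0],
    [0.015,-0.045,0],
    [0.028,-0.083,0],
    [0.042,-0.124,0],
    [0.056,-0.166,0],
    [0.07,-0.207,0],
    [0.084,-0.248,0],
    [0.098,-0.29,0],
    [0.11,-0.325,0],
    [0.118,-0.35,0],
    [0.121,-0.357,0],
    [0.121,-0.357,0]
  ],
  "yaw": [0,0,0,0,0,0,0,0,0,0,0,0]
}}

```text
clock: 7.05
eef_pos: [625.1, -115.0, 150.6]
eef_rot: [-3.141, 0.001, -0.001]
wrist_force: [-0.7, -0.0, -0.4]
finger_gap: 32.0
finger_force: 12.0
```

```bash
python3 - <<'E'
from h import *
s=grab("scene")
save(s,"pan.png",(220,120,420,270),3.8)
def pr(c,q):
    T=np.array(c["cam_to_world"]);x=T[:3,:3].T@(np.array(q)-T[:3,3]);return c["cx"]+c["fx"]*x[0]/-x[2],c["cy"]-c["fy"]*x[1]/-x[2]
st=telemetry.read_state();print(st["eef_pos"],st["finger_gap"])
print([(np.array(pr(s,q))-[220,120])*3.8 for q in ([626,-116,75],[613,-104,75],st["eef_pos"])])
E
```

```text
[ 625.14501572 -114.37538448  150.90821169] 31.94715933020814
[array([380.62920557, 232.76741263]), array([377.31384855, 247.26459351]), array([388.289051  , 113.15320927])]
```

View pics/pan.png

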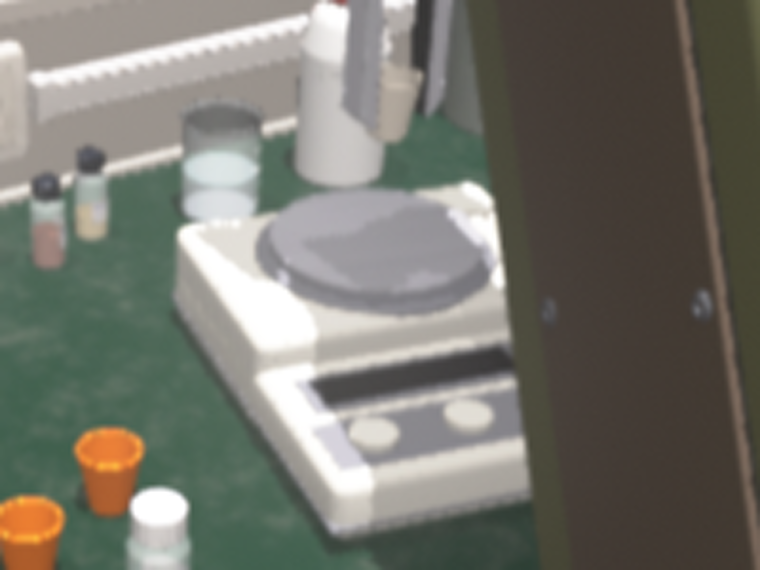

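The view shows the crucible still upright between the fingers at (396,105), with the pan's ellipse centred near (377,243). Shifting about (-4,+3) mm and lowering.

{"method": "play_rows", "body": {
  "translation": [
    [-0.004,0.003,-0.02],
    [-0.004,0.003,-0.04],
    [-0.004,0.003,-0.052],
    [-0.004,0.003,-0.059],
    [-0.004,0.003,-0.062],
    [-0.004,0.003,-0.064],
    [-0.004,0.003,-0.064],
    [-0.004,0.003,-0.064]
  ],
  "yaw": [0,0,0,0,0,0,0,0]
}}

```text
clock: 8.1
eef_pos: [621.7, -111.9, 87.8]
eef_rot: [3.141, -0.001, -0.0]
wrist_force: [0.2, 0.7, 0.1]
finger_gap: 32.0
finger_force: 12.0
```

{"method": "play_rows", "body": {
  "translation": [
    [0,0,-0.0005],
    [0,0,-0.001],
    [0,0,-0.0015],
    [0,0,-0.0015],
    [0,0,-0.0015]
  ],
  "yaw": [0,0,0,0,0]
}}

```text
clock: 8.72
eef_pos: [621.7, -111.8, 86.4]
eef_rot: [3.142, -0.001, -0.0]
wrist_force: [-0.6, -0.4, 5.2]
finger_gap: 31.9
finger_force: 12.0
```

Contact (5 N up). Releasing, then straight up.

{"method": "play_rows", "body": {
  "translation": [
    [0,0,0],
    [0,0,0],
    [0,0,0],
    [0,0,0],
    [0,0,0],
    [0,0,0]
  ],
  "yaw": [0,0,0,0,0,0],
  "hand": 0.6
}}

```text
clock: 9.48
eef_pos: [621.5, -111.8, 85.9]
eef_rot: [-3.142, 0.0, -0.0]
wrist_force: [-0.9, -0.2, -0.6]
finger_gap: 56.8
finger_force: 0.0
```

{"method": "play_rows", "body": {
  "translation": [
    [0,0,0.01],
    [0,0,0.04],
    [0,0,0.08],
    [0,0,0.12],
    [0,0,0.12],
    [0,0,0.12]
  ],
  "yaw": [0,0,0,0,0,0]
}}

```text
clock: 10.22
eef_pos: [621.3, -111.8, 205.6]
eef_rot: [-3.141, 0.001, -0.0]
wrist_force: [-1.2, 0.1, -0.2]
finger_gap: 56.6
finger_force: 0.0
```

{"method": "play_rows", "body": {
  "translation": [
    [-0.03,-0.005,0],
    [-0.07,-0.01,0],
    [-0.11,-0.017,0],
    [-0.14,-0.021,0],
    [-0.151,-0.023,-0.02],
    [-0.151,-0.023,-0.06],
    [-0.151,-0.023,-0.1],
    [-0.151,-0.023,-0.12],
    [-0.151,-0.023,-0.12],
    [-0.151,-0.023,-0.12]
  ],
  "yaw": [0,-0.1,-0.2,-0.21,-0.21,-0.21,-0.21,-0.21,-0.21,-0.21],
  "hand": 0
}}

```text
clock: 11.48
eef_pos: [470.7, -134.9, 86.5]
eef_rot: [3.142, -0.0, -0.21]
wrist_force: [0.3, -0.9, -0.0]
finger_gap: 0.7
finger_force: 0.0
```

```bash
python3 - <<'E'
from h import *
s=grab("scene");t=grab("top")
a=cv2.resize(s["pixels"][120:270,240:420,::-1],None,fx=2.7,fy=2.7);b=cv2.resize(t["pixels"][120:280,285:415,::-1],None,fx=2.4,fy=2.4)
H=np.zeros((420,800,3),np.uint8);H[:a.shape[0],:a.shape[1]]=a;H[:b.shape[0],488:488+b.shape[1]]=b
cv2.imwrite("pics/key.png",H)
st=telemetry.read_state();print(st["eef_pos"],st["finger_gap"],st["wrist_force"])
def pr(c,q):
    T=np.array(c["cam_to_world"]);x=T[:3,:3].T@(np.array(q)-T[:3,3]);return np.array([c["cx"]+c["fx"]*x[0]/-x[2],c["cy"]-c["fy"]*x[1]/-x[2]])
for q in (st["eef_pos"],[470,-135,50],[622,-112,111]): print((pr(s,q)-[240,120])*2.7,(pr(t,q)-[285,120])*2.4+[488,0])
E
```

```text
[ 470.91571577 -134.97384846   86.81085697] 0.1054251751416587 [-0.15697766 -0.05645398  0.41287258]
[365.38865923 232.41728775] [692.55582576 297.0949717 ]
[360.07902434 275.30992669] [685.61754685 303.24634029]
[218.41854218 128.59388443] [663.59265212 118.88244987]
```

View pics/key.png

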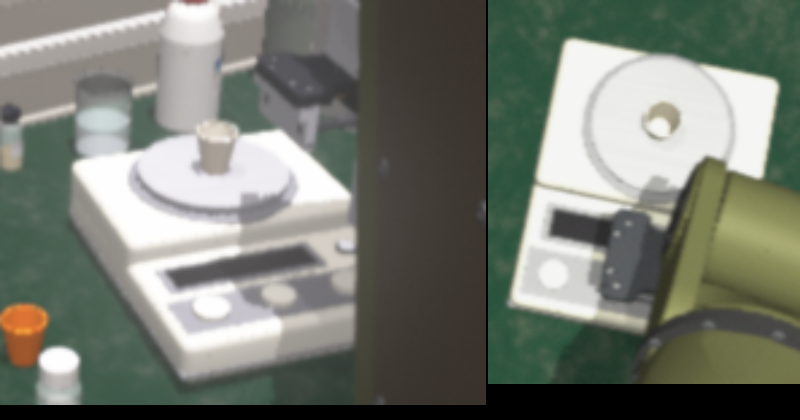

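The view shows the crucible upright near the pan's middle (scene crop (216,148), top crop (662,120)). The closed fingers, hidden by the arm, should be over the tare key. Descending to just above it.

{"method": "play_rows", "body": {
  "translation": [
    [0,0,-0.015],
    [0,0,-0.026],
    [0,0,-0.032],
    [0,0,-0.034],
    [0,0,-0.034],
    [0,0,-0.034]
  ],
  "yaw": [0,0,0,0,0,0]
}}

```text
clock: 12.32
eef_pos: [470.7, -134.9, 52.2]
eef_rot: [3.142, -0.001, -0.21]
wrist_force: [-0.5, -0.7, -0.8]
finger_gap: 0.5
finger_force: 0.0
```

{"method": "play_rows", "body": {
  "translation": [
    [0,0,-0.0005],
    [0,0,-0.001],
    [0,0,-0.001]
  ],
  "yaw": [0,0,0]
}}

```text
clock: 12.7
eef_pos: [470.5, -134.8, 50.9]
eef_rot: [3.142, -0.0, -0.21]
wrist_force: [0.5, 0.2, -0.6]
finger_gap: 0.3
finger_force: 0.0
```

{"method": "play_rows", "body": {
  "translation": [
    [0,0,-0.0005],
    [0,0,-0.001],
    [0,0,-0.001]
  ],
  "yaw": [0,0,0]
}}

```text
clock: 13.08
eef_pos: [470.5, -134.8, 49.9]
eef_rot: [-3.142, 0.0, -0.21]
wrist_force: [0.2, 0.6, 0.4]
finger_gap: 0.5
finger_force: 0.0
```

{"method": "play_rows", "body": {
  "translation": [
    [0,0,-0.0005],
    [0,0,-0.001],
    [0,0,-0.001],
    [0,0,-0.001]
  ],
  "yaw": [0,0,0,0]
}}

```text
clock: 13.58
eef_pos: [470.5, -134.9, 49.0]
eef_rot: [3.142, -0.0, -0.21]
wrist_force: [-1.3, 0.1, 1.8]
finger_gap: 0.5
finger_force: 1.4
```

{"method": "play_rows", "body": {
  "translation": [
    [0,0,-0.0004],
    [0,0,-0.0007],
    [0,0,-0.0007]
  ],
  "yaw": [0,0,0]
}}

```text
clock: 13.95
eef_pos: [470.6, -134.9, 48.3]
eef_rot: [3.142, -0.0, -0.21]
wrist_force: [-2.1, 0.5, 4.6]
finger_gap: 0.5
finger_force: 2.5
```

{"method": "play_rows", "body": {
  "translation": [
    [0,0,-0.0004],
    [0,0,-0.0004],
    [0,0,-0.0004],
    [0,0,-0.0004],
    [0,0,-0.0004]
  ],
  "yaw": [0,0,0,0,0]
}}

```text
clock: 14.58
eef_pos: [470.6, -134.9, 48.2]
eef_rot: [3.142, -0.0, -0.21]
wrist_force: [-3.6, 0.4, 8.1]
finger_gap: 0.8
finger_force: 4.4
```

{"method": "play_rows", "body": {
  "translation": [
    [0,0,0],
    [0,0,0],
    [0,0,0]
  ],
  "yaw": [0,0,0]
}}

```text
clock: 14.95
eef_pos: [470.6, -134.9, 48.1]
eef_rot: [3.142, -0.0, -0.21]
wrist_force: [-2.5, 2.5, 10.1]
finger_gap: 0.2
finger_force: 4.4
```

{"method": "play_rows", "body": {
  "translation": [
    [0,0,0.01],
    [0,0,0.04],
    [0,0,0.08],
    [0,0,0.12],
    [0,0,0.15],
    [-0.05,0,0.15],
    [-0.1,0.03,0.15],
    [-0.12,0.08,0.15],
    [-0.12,0.13,0.15],
    [-0.12,0.18,0.15],
    [-0.12,0.18,0.15],
    [-0.12,0.18,0.15]
  ],
  "yaw": [0,0,0,0,0,0,0,0,0,0,0,0]
}}

```text
clock: 16.45
eef_pos: [350.5, 44.9, 198.0]
eef_rot: [3.141, -0.0, -0.21]
wrist_force: [0.4, -0.8, 1.0]
finger_gap: 0.3
finger_force: 0.0
```

```bash
python3 - <<'E'
from h import *
s=grab("top");save(s,"end.png",(285,120,415,280),3)
E
```

```text
(no output)
```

View pics/end.png

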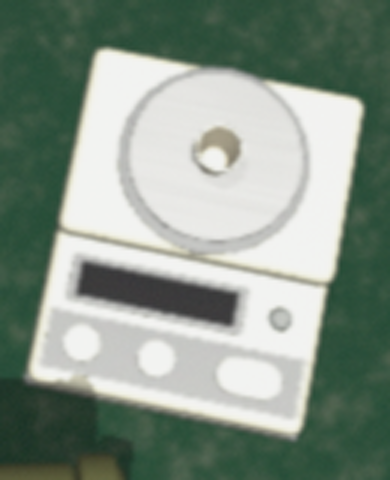

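The crucible stands upright near the pan's middle at (217,150), the tare key at (248,378) is free, and the arm is clear. The press read 8–10 N at the wrist for about 0.6 s, within the allowed range.

```bash
python3 -c "
from cell import manip
print(manip.sign_off())"
```

```text
the job is handed in; nothing more can be done
None
```

The crucible is standing upright near the middle of the pan, the tare key was pressed at about 8–10 N for at least half a second (a bit over the suggested 6 N) and is free again, and the job is handed in; no verdict came back.

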